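# Stand the capillary canister on the light box and hold the lamp dial at full

### The arm

A 6-joint arm with a two-finger parallel gripper is mounted at the origin on the work surface. World frame = base frame: x ahead of the robot, y to its left, z up, the work surface at z = 0. Lengths are in m, angles in rad, forces in N, time in s.
With the tool pointing down it reaches from about 0.425 to 0.925 m from the base axis. Payload 12.5 kg.
Tool frame: the origin (TCP) lies midway between the tips of the shut fingers; the grasp point (between the pads) lies 19 mm behind it; z points along the fingers, y is the line along which they close (so a half turn about z gives the same grasp; the last joint's range is limited). The gripper opens to 85 mm and grips with 20 to 120 N. Pads are 22 mm wide; open, the fingers measure 114 mm over their backs; the gripper's body (76 mm by 85 mm) begins 54 mm behind the grasp point. The pads swing forward as they close: fully open they stand 13 mm farther back than shut.
Start: joints at [-1.308, 0.491, 1.559, -0, 1.092, -0.106], TCP at [0.225, -0.583, 0.231] pointing down, gripper open.
Joint ranges: [-3.1, 3.1], [-0.84, 2.19], [0.05, 2.79], [-1.13, 4.28], [0.06, 2.93], [-2.69, 2.69]. Speed limits (rad/s): [2.22, 2.22, 2.79, 3.14, 3.14, 3.14].

### API

Orientations are given as a unit quaternion [w, x, y, z].
In Python, from cell import telemetry, cams, hand_in gives the robot as it stands.
- The arm moves only by the tool apply_moves, never from a script. Its argument "series" is a list of rows, each an object with "travel": the shift along the tool's x, y, z in cm, a list of three; "turn": the turn about the tool's z in degrees. In form: [{"travel": [dx, dy, dz], "turn": turn}, ...]. A call has 1 to 20 rows; each row shifts and turns the commanded pose from where the row before left it, along the tool's axes as they then stand; what a row does not reach is not made up. A row lasts 1/8 s, in which the tool goes at most 62.5 mm and 10.7 degrees, less where a joint would pass 70% of its speed; a pose out of reach is approached as far as the arm can. A call with a gripper value outside its range is refused whole. "hand" is the closure, from -1 (fully open) to 1 (shut), set as the call begins (left out, the last holds). The fingers move at their own pace and stop on an object; the grip force is fixed at half the most. Time passes only in rows, so rows that do not move let the fingers close. It gives the time, the measured TCP pose, the force, the opening and the grip force at its end, in the units of the state.
- telemetry.observe(): the state, without advancing time (a new reading comes with each control period).
- cams.camera(name): name is "scene" or "top" or "wrist"; returns a dict with "color" (400x640x3 uint8, blue, green, red), "fx", "fy", "cx", "cy" (pixels), "position" and "attitude" of the camera in the world; the wrist camera has in their place "mount" (4x4, takes a point from camera to tool coordinates, whose origin is the TCP and whose axes are the flange's). Camera axes: x right, y up, looking along -z (the intrinsics and any distortion apply to the point x, -y, -z); pixel columns grow to the right and rows downward; lengths in m; the calibration is good to about 2 mm. The wrist camera is an equidistant fisheye: a pixel r from the principal point sees the ray r / f radians off the axis. A picture is of the moment at which its call begins: read the wrist's pose just before it. There is no depth.
- hand_in(): hands the job in; it is judged then, once.
The state is a dict: "clock": time; "joint_pos": joint angles; "qvel": joint speeds; "joint_efforts": joint torques, N m; "ee_pos": TCP position; "ee_rot": TCP orientation; "contact_force": force on the tool from outside, world axes, zero at the start; "ft_torque": the same for the moment, N m; "gripper_width": opening from 0.0 (shut) to 1.0 (fully open); "finger_force": force on a finger pad.
Only numpy, scipy, OpenCV 4.12 (cv2) and the standard library are available. Lean on these libraries where they do the work, as an engineer would, in place of code of your own. Each camera call takes 0.05 s, during which the arm holds its last target. There are 200 camera calls.

### The job

The canister of glass capillaries has fallen over: stand it upright in the middle of the light box's round white stage, setting it down gently, and let go of it. Then push the light box's spring-return dial by its orange handle past the first two clicks to the third (the red dot) and finish while still holding it there, because it springs back when released. Leave the bottle, the tape roll and the dish where they are.

Things in the scene. Friction and masses are not known exactly. Their poses are not given: they have to be found in the camera images.
- canister: Loose canister, 150 mm long, 0.15 to 0.28 kg: square white foot 44 x 44 x 10 mm, clear round tube 36 mm across holding glass capillaries, square blue cap 44 x 44 x 38 mm on top. Origin: centre of the foot's underside; own +z runs from foot to cap, the cap's middle is 131 mm along it. It starts lying on a flat side on the mat, axis level, +z roughly to the robot's left (+y).
- lightbox: Fixed grey light box, 190 x 360 x 36 mm (x, y, z), standing on a 3 mm thick green cutting mat. Origin at the centre of its underside; own z is up, yaw varies. The round white stage lies on its -y half, the dial on its +y half.
- stage (a point): Centre of the top face of the round white stage (130 mm across, 6 mm above the light box's top, 45 mm above the table); the canister is to stand here.
- dial_axis (a point): Point on the dial's upright axis of rotation, at the light box's top face (39 mm above the table). The dial is a black disc 60 mm across with a radial black arm.
- dial_handle (a point): Point on the dial's orange handle, an upright post 14 mm across at the end of the dial's arm, 55 mm from the dial's axis. The post is free-standing from 13 mm to 57 mm above the light box's top face; this point is 40 mm above that face (17 mm below the post's top).
- third_mark (a point): Red dot, 16 mm across, on the light box's top, 78 mm from the dial axis: the dial's arm points at it in the third click. White dot: first click, yellow dot: second, small black dot: rest.
- dial (a joint): Turn of the dial in rad: 0 at rest (arm towards the light box's own -x), growing clockwise seen from above. Clicks (detents) at 0.40 (white), 0.80 (yellow) and 1.20 (red); hard stop at 1.25. A spring returns it to 0 from everywhere; it takes about 1 to 5 N at the handle, in three bumps.
- bottle: Loose amber bottle, 52 mm across, 100 mm tall, a bystander; origin at the centre of its underside.
- tape: Loose yellow tape roll, 84 mm across, 24 mm high, lying flat, a bystander; origin at the centre of its underside.
- dish: Loose white dish, 90 mm across, 30 mm high, a bystander; origin at the centre of its underside.

How it is judged:
By the outcome, as a careful person would: the job done as asked, in the order asked, and still so for the second after the job is handed in, while the arm keeps its last pose, push and grip.
It also fails if it takes over 61 s, if anything falls off the work surface, if the arm or the gripper's body presses on something with over 40 N, if the wrist force passes 120 N, or if a joint passes its speed limit or range.

## Working session

There is one attempt and no reset: what is moved stays moved. The work goes in short steps, Python scripts to look and compute and a tool call to move; the robot and the scene stay as the last step left them, time stands still between calls to the robot, and variables do not carry over. Pictures are saved under pics/ and viewed, at most 10 in all, crops included, and the job is handed in when it is done.

Besides the shell and the picture viewer there is one more tool, called after "Request:" as name([rows], argument=value, ...), one row to a line, values as JSON. apply_moves: Moves the arm, as the interface text tells. Its arguments: {"type":"object","properties":{"series":{"type":"array"},"hand":{"type":"number"}},"required":["series"]}

```bash
ls; mkdir -p pics
python3 - <<'E'
from cell import telemetry, cams
import cv2,pickle
s=telemetry.observe(); print(s)
d={}
for n in ("scene","top"):
    c=cams.camera(n); d[n]=c; cv2.imwrite(f"pics/{n}0.png",c["color"]); print(n,{k:v for k,v in c.items() if k!="color"})
pickle.dump(d,open("c0.pkl","wb"))
E
```

```text
pics
{'clock': 0.0, 'joint_pos': array([-1.30758877e+00,  4.91534982e-01,  1.55949184e+00,  6.04496757e-07,
        1.09167539e+00, -1.05599139e-01]), 'qvel': array([-3.67405492e-04,  2.14869345e-03,  1.35816597e-03,  8.06054558e-05,
        4.71259910e-04,  1.07175023e-03]), 'joint_efforts': array([-1.30486565e-03, -6.18450880e+01, -2.61590195e+01, -1.62290398e-04,
        4.15000730e-03,  1.77994366e-05]), 'ee_pos': array([ 0.22527305, -0.58273193,  0.23072841]), 'ee_rot': array([-5.53079712e-04,  9.83045702e-01,  1.83359867e-01, -4.34064849e-05]), 'contact_force': array([ 0.33790589,  0.12449858, -0.77890113]), 'ft_torque': array([ 0.00035806, -0.00669106, -0.0275775 ]), 'finger_force': 0.0, 'gripper_width': 0.9966690637821279}
scene {'fx': 379.57050277931495, 'fy': 379.57050277931495, 'cx': 312.57192933383203, 'cy': 203.1481125787919, 'position': array([0.96919727, 0.47393597, 0.73274781]), 'attitude': array([0.27852394, 0.11632611, 0.34618175, 0.88828534])}
top {'fx': 479.12681093653947, 'fy': 479.12681093653947, 'cx': 318.047572606422, 'cy': 205.28263305170398, 'position': array([0.48620217, 0.00246985, 1.04881129]), 'attitude': array([-0.69944586, -0.06243382,  0.06027037,  0.70939762])}
```

View pics/top0.png

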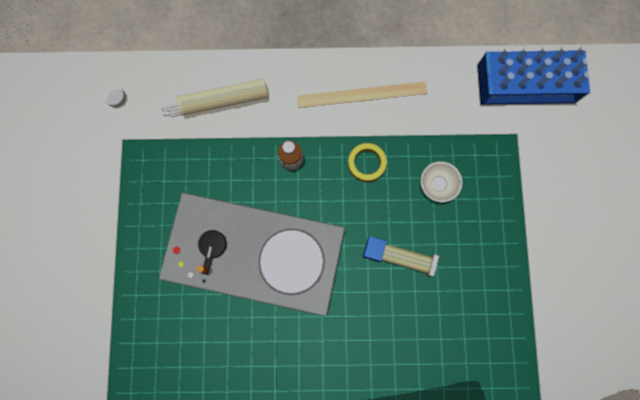

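View pics/scene0.png

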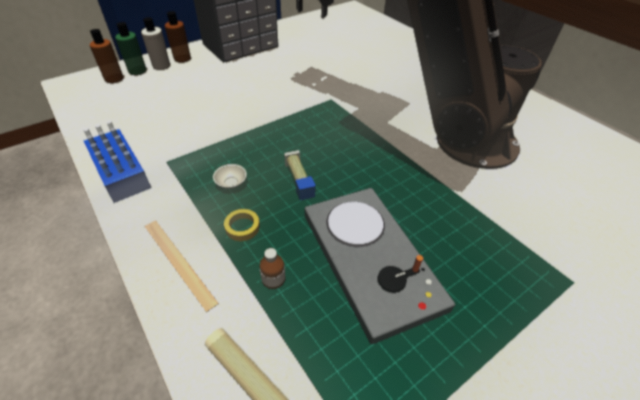

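Top view: cap at about (376,249), foot at (434,265), stage at (291,262), dial disc at (212,244), red dot at (177,250), orange handle at (202,269). The scene view shows the same layout, and the canister is clear of the other items.

```bash
cat > h.py <<'E'
import numpy as np, cv2
from scipy.spatial.transform import Rotation as R
def rot(q): return R.from_quat(np.roll(q,-1)).as_matrix()
def ray(c,px):
    u,v=px; d=np.array([(u-c["cx"])/c["fx"],-(v-c["cy"])/c["fy"],-1.])
    return c["position"],rot(c["attitude"])@d
def plane(c,px,z):
    p,d=ray(c,px); return p+d*(z-p[2])/d[2]
def tri(c1,p1,c2,p2):
    A=[];b=[]
    for c,p in((c1,p1),(c2,p2)):
        o,d=ray(c,p); d=d/np.linalg.norm(d); M=np.eye(3)-np.outer(d,d); A.append(M); b.append(M@o)
    return np.linalg.lstsq(np.vstack(A),np.hstack(b),rcond=None)[0]
def blobs(c,lo,hi,box=None,amin=8):
    m=cv2.inRange(cv2.cvtColor(c["color"],cv2.COLOR_BGR2HSV),lo,hi)
    if box: 
        k=np.zeros_like(m); x0,y0,x1,y1=box; k[y0:y1,x0:x1]=255; m&=k
    n,l,s,ce=cv2.connectedComponentsWithStats(m)
    return sorted([(int(s[i,4]),ce[i].round(1),(l==i).astype(np.uint8)) for i in range(1,n) if s[i,4]>=amin],key=lambda t:-t[0])
E
python3 - <<'E'
from h import *; import pickle
d=pickle.load(open("c0.pkl","rb")); T,S=d["top"],d["scene"]
np.set_printoptions(precision=4,suppress=True)
def show(n,c,lo,hi,box,z,am=8):
    for a,ce,m in blobs(c,lo,hi,box,am)[:3]:
        r=cv2.minAreaRect(cv2.findContours(m,0,2)[0][0]); print(n,a,ce,[np.round(x,1) for x in r],plane(c,ce,z))
show("stage",T,(0,0,150),(180,60,255),(250,220,335,305),.045,500)
show("stageS",S,(0,0,150),(180,60,255),(320,190,395,255),.045,500)
show("disc",T,(0,0,0),(180,255,45),(190,220,235,265),.049)
show("red",T,(0,140,90),(6,255,255),(160,235,195,265),.039)
show("red",S,(0,140,90),(6,255,255),(405,290,440,315),.039)
show("yel",T,(20,120,90),(35,255,255),(170,255,190,275),.039)
show("orT",T,(5,140,90),(18,255,255),(190,255,215,280),.096)
show("orS",S,(0,140,70),(18,255,255),(405,250,430,275),.08)
show("cap",T,(100,120,60),(125,255,255),(350,225,400,275),.045)
show("capS",S,(100,120,40),(125,255,255),(285,165,330,205),.03)
show("foot",T,(0,0,140),(180,70,255),(420,245,450,285),.04)
b=blobs(T,(0,0,60),(180,60,140),(150,180,360,330),500)[0]
r=cv2.minAreaRect(np.argwhere(b[2])[:,::-1].astype(np.float32)); bp=cv2.boxPoints(r); print("box",r); P=np.array([plane(T,p,.039) for p in bp]); print(P[:,:2],P.mean(0))
E
```

```text
stage 3057 [291.  261.3] [array([291. , 261.4]), array([61.7, 62. ]), np.float64(18.4)] [0.5447 0.0623 0.045 ]
stageS 1835 [355.3 222.2] [array([355., 222.]), array([42., 54.]), np.float64(90.0)] [0.5464 0.0653 0.045 ]
disc 258 [209.1 242.8] [array([211.1, 244.5]), array([26.2, 29.2]), np.float64(48.0)] [0.5853 0.2333 0.049 ]
disc 9 [205.8 261.4] [array([205.8, 261.4]), array([1.2, 5.3]), np.float64(14.0)] [0.5467 0.2392 0.049 ]
red 37 [176.1 249.7] [array([176.3, 249.8]), array([5.7, 6.4]), np.float64(45.0)] [0.5727 0.3049 0.039 ]
red 35 [421.9 305.5] [array([422. , 305.5]), array([5., 6.]), np.float64(90.0)] [0.5714 0.3057 0.039 ]
yel 15 [180.6 263.6] [array([180.5, 263.5]), array([3., 3.]), np.float64(90.0)] [0.5435 0.2943 0.039 ]
orT 24 [200.8 268.5] [array([200.5, 268.5]), array([5., 5.]), np.float64(90.0)] [0.53   0.2376 0.096 ]
orS 73 [417.6 262.3] [array([417.9, 262.8]), array([ 5.7, 16.1]), np.float64(17.1)] [0.5307 0.2421 0.08  ]
cap 411 [374.4 248.4] [array([374.6, 248.5]), array([19. , 22.3]), np.float64(15.9)] [ 0.5691 -0.1123  0.045 ]
capS 334 [305.9 187.1] [array([306.4, 187.2]), array([20.6, 18.3]), np.float64(74.1)] [ 0.5677 -0.1103  0.03  ]
foot 250 [428.7 263.6] [array([429., 265.]), array([20., 18.]), np.float64(90.0)] [ 0.5361 -0.2253  0.04  ]
box ((251.69232177734375, 253.33560180664062), (172.08203125, 91.10112762451172), 12.171459197998047)
[[ 0.5107  0.3404]
 [ 0.6998  0.3073]
 [ 0.6159 -0.0531]
 [ 0.4321 -0.0092]] [0.5646 0.1463 0.039 ]
```

Run:
```python
import cv2
t=cv2.imread("pics/top0.png"); s=cv2.imread("pics/scene0.png")
a=cv2.resize(t[215:295,160:260],None,fx=4,fy=4,interpolation=2); b=cv2.resize(t[225:285,350:450],None,fx=4,fy=4,interpolation=2)[:240]
c=cv2.resize(s[230:320,370:460],None,fx=4,fy=4,interpolation=2);e=cv2.resize(s[145:205,270:360],None,fx=4,fy=4,interpolation=2)[:240]
import numpy as np
L=np.vstack([a,b]);Rr=np.vstack([c,e]);H=max(len(L),len(Rr)); p=lambda i:cv2.copyMakeBorder(i,0,H-len(i),0,0,0)
cv2.imwrite("pics/crop1.png",np.hstack([p(L),p(Rr)])); print(H)
```

```text
600
```

View pics/crop1.png

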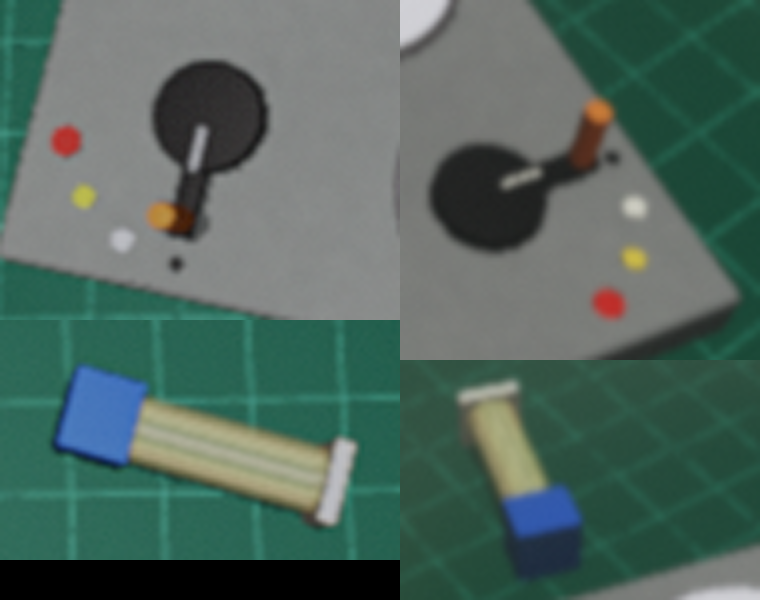

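The crop shows the cap's top face centred near (376,248), the foot at (435,265.5), the dial disc at (212.5,244) and the handle's top at (200.5,269) in the top view.

Run:
```python
from h import *; import pickle
from cell import telemetry
T=pickle.load(open("c0.pkl","rb"))["top"]
cap=plane(T,(375.7,248.2),.047); foot=plane(T,(435,265.5),.047); u=(cap-foot)/np.linalg.norm(cap-foot)
print("cap",cap,"foot",foot,np.linalg.norm(cap-foot),u, "axis",plane(T,(212.5,244),.049))
s=telemetry.observe(); M=rot(s["ee_rot"]); print(M)
d=cap-s["ee_pos"]; d[2]=0
# turn so tool y is perpendicular to u
v=np.array([-u[1],u[0]]); y=M[:2,1]
a=np.degrees(np.arctan2(v[1],v[0])-np.arctan2(y[1],y[0])); print("world yaw chg",(a+90)%180-90)
print("tool travel cm",M.T@d*100)
```

```text
cap [ 0.56929563 -0.11484186  0.047     ] foot [ 0.53169282 -0.23657116  0.047     ] 0.12740484269952754 [0.29514426 0.9554527  0.        ] axis [0.58271943 0.22613252 0.049     ]
[[ 9.32762416e-01  3.60491650e-01 -2.11683514e-04]
 [ 3.60491678e-01 -9.32761910e-01  9.84670247e-04]
 [ 1.57515083e-04 -9.94773544e-04 -9.99999493e-01]]
world yaw chg 51.70340787970957
tool travel cm [ 4.89531703e+01 -3.12448999e+01  3.87924822e-02]
```

Request:
apply_moves([
  {"travel": [0, 0, 0], "turn": -8.6},
  {"travel": [0, 0, 0], "turn": -8.6},
  {"travel": [0, 0, 0], "turn": -8.6},
  {"travel": [0, 0, 0], "turn": -8.6},
  {"travel": [0, 0, 0], "turn": -8.6},
  {"travel": [0, 0, 0], "turn": -8.7},
  {"travel": [3.6, 1.2, 0], "turn": 0},
  {"travel": [4, 1.4, 0], "turn": 0},
  {"travel": [4, 1.4, 0], "turn": 0},
  {"travel": [4, 1.4, 0], "turn": 0},
  {"travel": [4, 1.4, 0], "turn": 0},
  {"travel": [4, 1.4, 0], "turn": 0},
  {"travel": [4, 1.4, 0], "turn": 0},
  {"travel": [4, 1.4, 0], "turn": 0},
  {"travel": [4, 1.4, 0], "turn": 0},
  {"travel": [4, 1.4, 0], "turn": 0},
  {"travel": [4, 1.4, 0], "turn": 0},
  {"travel": [4, 1.4, 0], "turn": 0},
  {"travel": [4, 1.4, 0], "turn": 0},
  {"travel": [3.3, 1, 0], "turn": 0},
], hand=-1)

```text
clock: 2.6
ee_pos: [0.5696, -0.1131, 0.231]
ee_rot: [-0.0, 0.805, 0.594, -0.0]
contact_force: [-0.8, 0.1, -0.3]
gripper_width: 1.001
finger_force: 0.0
```

```bash
cat >> h.py <<'E'
def wray(c,s,px):
    u,v=(px[0]-c["cx"]),(px[1]-c["cy"]); th=np.hypot(u/c["fx"],v/c["fy"]); ph=np.arctan2(v,u)
    d=np.array([np.sin(th)*np.cos(ph),-np.sin(th)*np.sin(ph),-np.cos(th)])
    M=rot(s["ee_rot"]); m=np.array(c["mount"]); return s["ee_pos"]+M@m[:3,3],M@m[:3,:3]@d
def wplane(c,s,px,z):
    p,d=wray(c,s,px); return p+d*(z-p[2])/d[2]
E
python3 - <<'E'
from h import *
from cell import telemetry,cams
s=telemetry.observe(); c=cams.camera("wrist"); cv2.imwrite("pics/w1.png",c["color"])
print(c["fx"],c["cx"],c["cy"],c["mount"]); print(rot(s["ee_rot"]))
for a,ce,m in blobs(c,(100,120,40),(125,255,255),None,300)[:2]:
    r=cv2.minAreaRect(cv2.findContours(m,0,2)[0][0]); print(a,ce,r,wplane(c,s,r[0],.047))
    print(np.array([wplane(c,s,p,.047)[:2] for p in cv2.boxPoints(r)]))
E
```

```text
309.70691628693146 329.3024042255684 198.65308051574684 [[-3.34797416e-04  9.60869908e-01  2.76999832e-01  7.01237125e-02]
 [ 9.99999473e-01  5.27405783e-05  1.02570605e-03 -5.53531414e-04]
 [ 9.70960951e-04  2.77000029e-01 -9.60869419e-01 -1.41902303e-01]
 [ 0.00000000e+00  0.00000000e+00  0.00000000e+00  1.00000000e+00]]
[[ 2.94568925e-01  9.55630092e-01 -5.24387368e-04]
 [ 9.55630235e-01 -2.94568909e-01  1.09404232e-04]
 [-4.99182385e-05 -5.33347510e-04 -9.99999857e-01]]
4346 [585.5 292.5] ((582.8839721679688, 298.88800048828125), (58.406105041503906, 115.3811264038086), 10.30484676361084) [ 0.92640314 -0.43612102  0.047     ]
[[ 0.84726471 -0.52150256]
 [ 0.86852449 -0.29011176]
 [ 1.02189852 -0.36956717]
 [ 1.04629945 -0.69229933]]
1517 [329.4 174.7] ((329.0, 175.0), (38.0, 40.0), 90.0) [ 0.56912782 -0.11018972  0.047     ]
[[ 0.55494714 -0.08417694]
 [ 0.59550486 -0.09668798]
 [ 0.58375568 -0.13681635]
 [ 0.54201681 -0.12395346]]
```

View pics/w1.png

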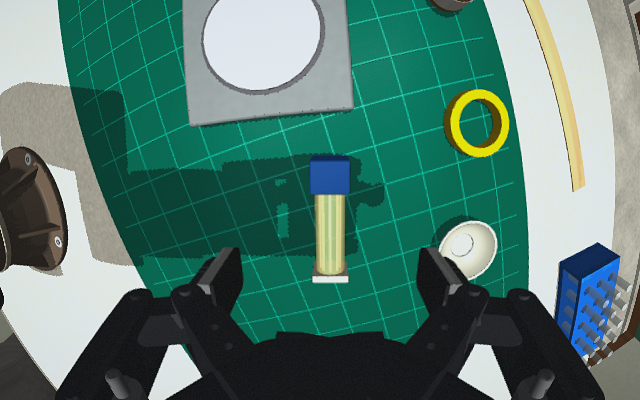

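Request:
apply_moves([
  {"travel": [0, 0, 1.2], "turn": 0},
  {"travel": [0, 0, 1.8], "turn": 0},
  {"travel": [0, 0, 1.8], "turn": 0},
  {"travel": [0, 0, 1.8], "turn": 0},
  {"travel": [0, 0, 1.8], "turn": 0},
  {"travel": [0, 0, 1.8], "turn": 0},
  {"travel": [0, 0, 1.8], "turn": 0},
  {"travel": [0, 0, 1.8], "turn": 0},
  {"travel": [0, 0, 1.8], "turn": 0},
  {"travel": [0, 0, 1.8], "turn": 0},
  {"travel": [0, 0, 1.8], "turn": 0},
  {"travel": [0, 0, 1.8], "turn": 0},
  {"travel": [0, 0, 1], "turn": 0},
  {"travel": [0, 0, 0.7], "turn": 0},
  {"travel": [0, 0, 0], "turn": 0},
])

```text
clock: 4.53
ee_pos: [0.5689, -0.1145, 0.004]
ee_rot: [-0.0, 0.805, 0.594, -0.0]
contact_force: [-0.4, 0.2, -0.5]
gripper_width: 1.0
finger_force: 0.0
```

Request:
apply_moves([
  {"travel": [0, 0, 0], "turn": 0},
  {"travel": [0, 0, 0], "turn": 0},
  {"travel": [0, 0, 0], "turn": 0},
  {"travel": [0, 0, 0], "turn": 0},
  {"travel": [0, 0, 0], "turn": 0},
  {"travel": [0, 0, 0], "turn": 0},
], hand=0.1)

```text
clock: 5.28
ee_pos: [0.5692, -0.1146, 0.0049]
ee_rot: [0.0, 0.805, 0.594, 0.0]
contact_force: [-0.6, 0.6, 6.2]
gripper_width: 0.508
finger_force: 61.4
```

Request:
apply_moves([
  {"travel": [0, 0, -0.5], "turn": 0},
  {"travel": [0, 0, -0.5], "turn": 0},
  {"travel": [0, 0, -1], "turn": 0},
  {"travel": [0, 0, -1], "turn": 0},
  {"travel": [0, 0, -1], "turn": 0},
  {"travel": [0, 0, -1], "turn": 0},
  {"travel": [0, 0, 0], "turn": 0},
])

```text
clock: 6.15
ee_pos: [0.5693, -0.1146, 0.0552]
ee_rot: [0.001, 0.805, 0.594, 0.0]
contact_force: [-0.5, 0.0, -1.7]
gripper_width: 0.504
finger_force: 61.0
```

Run:
```python
from h import *
from cell import telemetry,cams
s=telemetry.observe(); c=cams.camera("scene"); w=cams.camera("wrist")
print(s["contact_force"],s["ft_torque"],s["finger_force"],s["gripper_width"])
a=cv2.resize(c["color"][100:240,230:400],None,fx=2.2,fy=2.2,interpolation=2)
b=w["color"][60:360,130:530]
H=308; b=cv2.copyMakeBorder(b,0,8,0,0,0)
cv2.imwrite("pics/l1.png",np.hstack([a,b])); print(a.shape,b.shape)
```

```text
[-0.53450705  0.03712579 -1.72866735] [ 0.10037265 -0.0547271  -0.04858634] 61.02565884590149 0.5044151302441169
(308, 374, 3) (308, 400, 3)
```

View pics/l1.png

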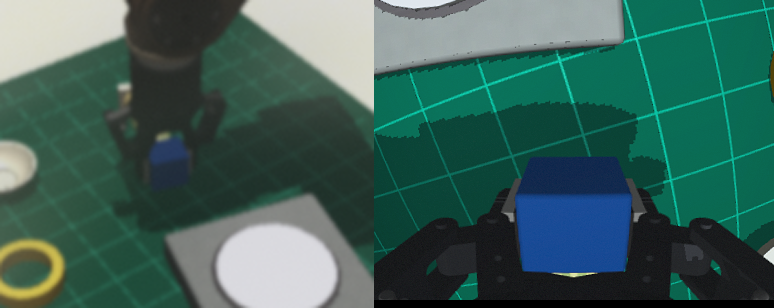

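Held level at 61 N: the wrist view shows the cap square between the pads, with no swing. I'll ease the grip in small steps so that gravity swings the foot down.

Request:
apply_moves([
  {"travel": [0, 0, 0], "turn": 0},
  {"travel": [0, 0, 0], "turn": 0},
], hand=0.0)

```text
clock: 6.5
ee_pos: [0.5688, -0.1145, 0.054]
ee_rot: [-0.0, 0.805, 0.594, -0.0]
contact_force: [0.7, -0.2, -1.2]
gripper_width: 0.511
finger_force: 61.0
```

Request:
apply_moves([
  {"travel": [0, 0, 0], "turn": 0},
  {"travel": [0, 0, 0], "turn": 0},
], hand=-0.02)

```text
clock: 6.75
ee_pos: [0.5689, -0.1145, 0.0542]
ee_rot: [-0.0, 0.805, 0.594, -0.0]
contact_force: [-0.2, -0.1, -0.7]
gripper_width: 0.514
finger_force: 33.3
```

Request:
apply_moves([
  {"travel": [0, 0, 0], "turn": 0},
  {"travel": [0, 0, 0], "turn": 0},
], hand=-0.03)

```text
clock: 7.0
ee_pos: [0.569, -0.1146, 0.0543]
ee_rot: [0.0, 0.805, 0.594, 0.0]
contact_force: [-0.6, 0.5, -1.3]
gripper_width: 0.511
finger_force: 1.0
```

Run:
```python
from cell import telemetry
s=telemetry.observe(); print(s["contact_force"],s["ft_torque"],s["finger_force"])
```

```text
[-0.58065295  0.54060543 -1.278048  ] [ 0.03544543  0.01678129 -0.06059963] 0.9627551771700382
```

Run:
```python
from h import *
from cell import telemetry,cams
c=cams.camera("scene"); w=cams.camera("wrist")
a=cv2.resize(c["color"][100:240,230:400],None,fx=2.2,fy=2.2,interpolation=2)
b=cv2.copyMakeBorder(w["color"][60:360,130:530],0,8,0,0,0)
cv2.imwrite("pics/l2.png",np.hstack([a,b]))
```

```text
(no output)
```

View pics/l2.png

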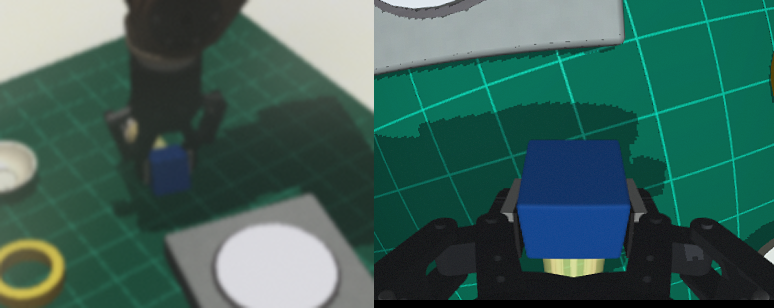

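It has swung about 25° and the foot is down on the mat. I'll raise it with a light grip.

Request:
apply_moves([
  {"travel": [0, 0, 0], "turn": 0},
  {"travel": [0, 0, -0.4], "turn": 0},
  {"travel": [0, 0, -0.5], "turn": 0},
  {"travel": [0, 0, -0.5], "turn": 0},
  {"travel": [0, 0, -0.5], "turn": 0},
  {"travel": [0, 0, -0.5], "turn": 0},
  {"travel": [0, 0, -0.5], "turn": 0},
], hand=-0.027)

```text
clock: 7.98
ee_pos: [0.5689, -0.1145, 0.0837]
ee_rot: [0.0, 0.805, 0.594, 0.0]
contact_force: [0.4, -0.0, -1.3]
gripper_width: 0.515
finger_force: 4.9
```

Run:
```python
from h import *
from cell import telemetry,cams
s=telemetry.observe(); print(s["contact_force"],s["ft_torque"],s["finger_force"])
w=cams.camera("wrist"); k=blobs(w,(95,100,30),(125,255,255),(250,150,420,360),200)
print([(b[0],b[1],cv2.boundingRect(b[2])) for b in k])
h=cv2.cvtColor(w["color"],cv2.COLOR_BGR2HSV)[:,329,:]; print([(i,int(h[i,0]),int(h[i,2])) for i in range(180,345,5)])
```

```text
[ 0.39617595 -0.03641942 -1.29813485] [0.06390901 0.03770846 0.00067168] 4.935519173741341
[(12343, array([329.2, 252.1]), (272, 193, 115, 119))]
[(180, 84, 67), (185, 84, 76), (190, 83, 68), (195, 108, 118), (200, 108, 116), (205, 108, 117), (210, 108, 116), (215, 108, 117), (220, 107, 117), (225, 108, 117), (230, 109, 118), (235, 107, 118), (240, 108, 118), (245, 108, 118), (250, 108, 118), (255, 109, 118), (260, 108, 118), (265, 108, 117), (270, 108, 118), (275, 108, 118), (280, 109, 154), (285, 108, 132), (290, 108, 132), (295, 107, 132), (300, 108, 132), (305, 108, 131), (310, 108, 130), (315, 28, 214), (320, 28, 213), (325, 29, 212), (330, 28, 211), (335, 29, 215), (340, 90, 25)]
```

Request:
apply_moves([
  {"travel": [0, 0, -0.5], "turn": 0},
  {"travel": [0, 0, -0.5], "turn": 0},
  {"travel": [0, 0, -0.5], "turn": 0},
  {"travel": [0, 0, -0.5], "turn": 0},
  {"travel": [0, 0, -0.5], "turn": 0},
  {"travel": [0, 0, -0.5], "turn": 0},
  {"travel": [0, 0, -0.5], "turn": 0},
  {"travel": [0, 0, -0.5], "turn": 0},
  {"travel": [0, 0, -0.5], "turn": 0},
  {"travel": [0, 0, -0.5], "turn": 0},
  {"travel": [0, 0, -0.5], "turn": 0},
  {"travel": [0, 0, -0.5], "turn": 0},
  {"travel": [0, 0, -0.5], "turn": 0},
  {"travel": [0, 0, 0], "turn": 0},
])

```text
clock: 9.78
ee_pos: [0.5691, -0.1146, 0.1487]
ee_rot: [0.0, 0.805, 0.594, 0.0]
contact_force: [-0.5, 1.4, -2.0]
gripper_width: 0.515
finger_force: 5.0
```

```bash
cat > look.py <<'E'
from h import *; import sys
from cell import telemetry,cams
s=telemetry.observe(); print(s["contact_force"],s["ft_torque"],s["finger_force"])
c=cams.camera("scene"); w=cams.camera("wrist")
x0,y0=map(int,sys.argv[2:4])
a=cv2.resize(c["color"][y0:y0+140,x0:x0+170],None,fx=2.2,fy=2.2,interpolation=2)
b=cv2.copyMakeBorder(w["color"][60:360,130:530],0,8,0,0,0)
cv2.imwrite(f"pics/{sys.argv[1]}.png",np.hstack([a,b]))
E
python3 look.py l3 230 60
```

```text
[-0.4628812   1.35690765 -2.02465474] [ 0.07794548 -0.01969394 -0.00040289] 4.996004328131676
```

View pics/l3.png

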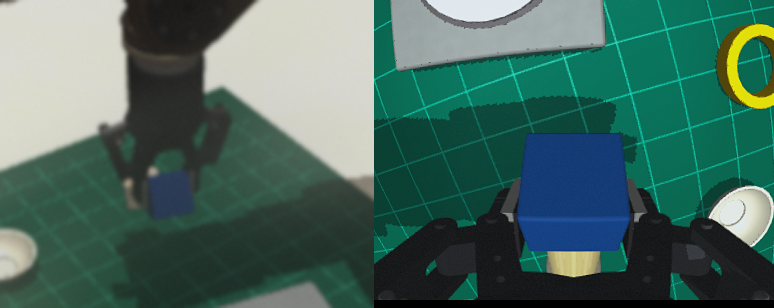

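It hangs about 35° below level, held by pad friction at 5 N. I'll lower it a little and ease the grip further.

Request:
apply_moves([
  {"travel": [0, 0, 0.6], "turn": 0},
  {"travel": [0, 0, 0.8], "turn": 0},
  {"travel": [0, 0, 0.8], "turn": 0},
  {"travel": [0, 0, 0.6], "turn": 0},
], hand=-0.027)

```text
clock: 10.38
ee_pos: [0.5688, -0.1145, 0.1194]
ee_rot: [-0.0, 0.805, 0.594, -0.0]
contact_force: [0.1, 0.2, -2.2]
gripper_width: 0.517
finger_force: 5.0
```

Request:
apply_moves([
  {"travel": [0, 0, 0], "turn": 0},
  {"travel": [0, 0, 0], "turn": 0},
  {"travel": [0, 0, 0], "turn": 0},
], hand=-0.0285)

```text
clock: 10.75
ee_pos: [0.569, -0.1146, 0.1206]
ee_rot: [0.0, 0.805, 0.594, 0.0]
contact_force: [-1.1, -0.2, -2.1]
gripper_width: 0.511
finger_force: 5.0
```

```bash
cat > ang.py <<'E'
from h import *
from cell import telemetry,cams
s=telemetry.observe(); print(s["ee_pos"],s["contact_force"],s["ft_torque"],s["finger_force"],s["clock"])
w=cams.camera("wrist"); cv2.imwrite("pics/last.png",w["color"])
h=cv2.cvtColor(w["color"],cv2.COLOR_BGR2HSV)[:,329,:].astype(int); b=(h[:,0]>98)&(h[:,0]<118)&(h[:,1]>100)
r=np.where(b)[0]; r=r[(r>150)]; v=h[r,2]; print("blue rows",r.min(),r.max(),"edge",r[np.abs(np.diff(v)).argmax()] if len(r)>2 else None, v[::6])
# side edges: near/far rows -> cap-end face; far edge ray in tool frame
m=np.array(w["mount"])
for px in (r.min(),r.max()):
    th=(px-w["cy"])/w["fy"]; d=m[:3,:3]@np.array([0,-np.sin(th),-np.cos(th)]); print("tool ray",m[:3,3].round(3),d.round(3))
E
python3 ang.py
```

```text
[ 0.56904972 -0.11455755  0.12056963] [-1.1242825  -0.20191693 -2.07114617] [ 0.06398231 -0.05667853 -0.0285215 ] 4.9686697125434875 10.75
blue rows 193 310 edge 193 [ 72 116 117 117 118 117 118 116 118 117 118 119 119 117 133 135 132 134
 130 134]
tool ray [ 0.07  -0.001 -0.142] [-0.259 -0.001  0.966]
tool ray [ 0.07  -0.001 -0.142] [-0.597 -0.001  0.802]
```

Request:
apply_moves([
  {"travel": [0, 0, 0], "turn": 0},
  {"travel": [0, 0, 0], "turn": 0},
], hand=-0.0295)

```text
clock: 11.05
ee_pos: [0.5689, -0.1145, 0.1204]
ee_rot: [0.0, 0.805, 0.594, 0.0]
contact_force: [-0.8, -0.4, -1.1]
gripper_width: 0.517
finger_force: 2.4
```

```bash
python3 ang.py
```

```text
[ 0.56893348 -0.11454987  0.12035922] [-0.79155014 -0.42590693 -1.11951649] [ 0.04453439  0.01052086 -0.06572185] 2.442679814994335 11.05
blue rows 192 299 edge 192 [ 78 151 151 153 153 153 152 154 154 153 155 155 156 155 155 156 155 155]
tool ray [ 0.07  -0.001 -0.142] [-0.256 -0.001  0.967]
tool ray [ 0.07  -0.001 -0.142] [-0.568 -0.001  0.823]
```

Request:
apply_moves([
  {"travel": [0, 0, 0], "turn": 0},
  {"travel": [0, 0, 0], "turn": 0},
  {"travel": [0, 0, 0], "turn": 0},
], hand=-0.0295)

```text
clock: 11.48
ee_pos: [0.569, -0.1146, 0.1204]
ee_rot: [0.0, 0.805, 0.594, 0.0]
contact_force: [-0.1, -0.1, -0.2]
gripper_width: 0.514
finger_force: 2.6
```

```bash
python3 ang.py; python3 look.py l4 230 60
```

```text
[ 0.56897604 -0.11455082  0.12036641] [-0.09680207 -0.06440124 -0.19805279] [0.08614666 0.04830166 0.06262973] 2.5899305194616318 11.475
blue rows 193 300 edge 193 [ 74 156 156 157 155 155 157 156 156 157 158 158 158 157 158 158 158 157]
tool ray [ 0.07  -0.001 -0.142] [-0.259 -0.001  0.966]
tool ray [ 0.07  -0.001 -0.142] [-0.571 -0.001  0.821]
[-0.04094628 -0.12894087  0.70022091] [0.05454135 0.05476323 0.01095078] 2.599068023264408
```

View pics/l4.png

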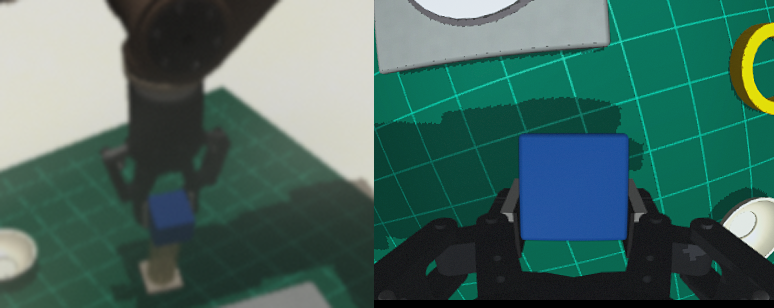

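Run:
```python
from h import *
from cell import telemetry,cams
s=telemetry.observe(); c=cams.camera("scene"); t=cams.camera("top"); w=cams.camera("wrist")
b=blobs(c,(100,110,40),(125,255,255),(280,130,340,185),50)[0]; print("cap S",b[0],b[1],cv2.boundingRect(b[2]))
p=plane(c,b[1],.134); print("cap at z .134",p)
f=blobs(c,(0,0,120),(180,80,255),(270,165,335,205),15); print([(x[0],x[1],cv2.boundingRect(x[2]),plane(c,x[1],.012)) for x in f[:2]])
for v in (193,300): print(wplane(w,s,(329,v),.153))
p=(s["ee_pos"]); M=rot(s["ee_rot"]); print("tcp",p, "x axis",M[:,0])
cv2.imwrite("pics/l5.png",np.hstack([cv2.resize(c["color"][110:210,260:360],None,fx=4,fy=4,interpolation=2),cv2.resize(t["color"][200:300,320:420],None,fx=4,fy=4,interpolation=2)]))
```

```text
cap S 286 [307.2 155.2] (298, 146, 20, 19)
cap at z .134 [ 0.5621316 -0.1130073  0.134    ]
[(56, array([328.3, 202.5]), (318, 199, 17, 6), array([ 0.54149438, -0.04570763,  0.012     ]))]
[ 0.58024339 -0.07535636  0.153     ]
[ 0.56643153 -0.11994636  0.153     ]
tcp [ 0.56895612 -0.1145454   0.12036683] x axis [ 2.95210802e-01  9.55432143e-01 -5.29505324e-05]
```

View pics/l5.png

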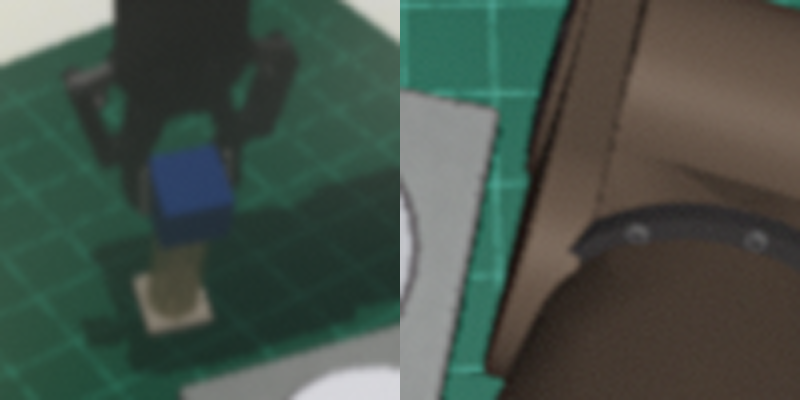

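The canister is close to upright: foot at about (303,186) and cap top at about (308,155) in the scene view.

Run:
```python
from h import *; import pickle
c=pickle.load(open("c0.pkl","rb"))["scene"]
for z in (.013,.02): print("foot",z,plane(c,(303.3,185.8),z))
for n,p in (("top ctr",(307.6,154.8)),("far L",(298,149)),("far R",(314.2,147.2)),("near L",(300.8,163.8)),("near R",(317.3,161.5))):
    print(n,plane(c,p,.153))
```

```text
foot 0.013 [ 0.56096643 -0.13251049  0.013     ]
foot 0.02 [ 0.56493673 -0.12661242  0.02      ]
top ctr [ 0.57343986 -0.09505228  0.153     ]
far L [ 0.58026822 -0.12568822  0.153     ]
far R [ 0.54415842 -0.10943868  0.153     ]
near L [ 0.60460011 -0.07747778  0.153     ]
near R [ 0.56847811 -0.06263876  0.153     ]
```

The canister leans about 16°, cap towards +u (tool +x), and stands on a foot edge near its balance point. I'll pull the cap back along tool -x to set it upright on the mat, then regrasp.

Request:
apply_moves([
  {"travel": [-0.3, 0, 0], "turn": 0},
  {"travel": [-0.3, 0, 0], "turn": 0},
  {"travel": [-0.3, 0, 0], "turn": 0},
  {"travel": [-0.3, 0, 0], "turn": 0},
  {"travel": [-0.3, 0, 0], "turn": 0},
  {"travel": [-0.3, 0, 0], "turn": 0},
  {"travel": [-0.3, 0, 0], "turn": 0},
  {"travel": [-0.3, 0, 0], "turn": 0},
  {"travel": [0, 0, 0], "turn": 0},
], hand=-0.0285)

```text
clock: 12.9
ee_pos: [0.5618, -0.1377, 0.1203]
ee_rot: [0.0, 0.805, 0.594, -0.0]
contact_force: [-0.4, 0.4, -1.9]
gripper_width: 0.516
finger_force: 2.8
```

```bash
cat > tilt.py <<'E'
# cap top face (wrist, two edges and width) and foot (scene, largest light blob below the cap) -> lean
from h import *
from cell import telemetry,cams
np.set_printoptions(precision=4,suppress=True)
s=telemetry.observe(); w=cams.camera("wrist"); c=cams.camera("scene"); M=rot(s["ee_rot"])
print("tcp",s["ee_pos"],"F",s["contact_force"],s["finger_force"],s["clock"])
b=blobs(w,(98,100,40),(120,255,255),(220,150,440,380),500)[0]; x,y,ww,hh=cv2.boundingRect(b[2]); print("wrist cap",x,y,ww,hh, "vals",cv2.cvtColor(w["color"],2+38)[y+4:y+hh-2:8,329,2])
cs=blobs(c,(100,110,40),(125,255,255),None,100)
for k in cs[:3]: print("scene blue",k[0],k[1],cv2.boundingRect(k[2]))
import sys; cv2.imwrite("pics/sc.png",c["color"])
k=min(cs,key=lambda k:abs(k[1]-[307,155]).sum()); u,v=map(int,k[1])
for th in (90,110,130):
  for f in blobs(c,(0,0,th),(40,110,255),(u-35,v+5,u+35,v+50),25)[:3]: print("light",th,f[0],f[1],cv2.boundingRect(f[2]),plane(c,f[1],.013))
E
python3 tilt.py
```

```text
tcp [ 0.5618 -0.1377  0.1203] F [-0.3685  0.3982 -1.8519] 2.778574302792549 12.9
wrist cap 273 191 114 112 vals [ 72 161 159 159 159 161 159 159 158 157 157 155 155 154]
scene blue 2107 [156.1  14.9] (111, 0, 90, 53)
scene blue 1484 [113.6 159.2] (84, 130, 59, 56)
scene blue 248 [304.1 148.1] (295, 140, 20, 17)
light 90 90 [300.5 184.5] (293, 177, 18, 13) [ 0.5644 -0.1409  0.013 ]
```

```bash
cat > pnp.py <<'E'
from h import *
from cell import telemetry,cams
np.set_printoptions(precision=4,suppress=True)
s=telemetry.observe(); w=cams.camera("wrist"); M=rot(s["ee_rot"]); m=np.array(w["mount"])
print("tcp",s["ee_pos"],"F",s["contact_force"],s["finger_force"],s["clock"])
b=blobs(w,(98,100,100),(120,255,255),(220,150,440,390),500)[0]
cn=max(cv2.findContours(b[2],0,cv2.CHAIN_APPROX_NONE)[0],key=cv2.contourArea)[:,0].astype(np.float32)
x0,y0,ww,hh=cv2.boundingRect(b[2]); 
# fit a line to each side (middle 70%) then intersect
L=[]
for sel in (cn[:,1]<y0+3, cn[:,0]>x0+ww-7, cn[:,1]>y0+hh-4, cn[:,0]<x0+7):
    p=cn[sel]; ax=0 if np.ptp(p[:,0])>np.ptp(p[:,1]) else 1; lo,hi=p[:,ax].min(),p[:,ax].max(); p=p[(p[:,ax]>lo+.15*(hi-lo))&(p[:,ax]<hi-.15*(hi-lo))]
    vx,vy,px,py=cv2.fitLine(p,cv2.DIST_HUBER,0,.01,.01).ravel(); L.append(np.cross([px,py,1],[px+vx*50,py+vy*50,1]))
C=[]
for i in range(4):
    q=np.cross(L[i-1],L[i]); C.append(q[:2]/q[2])
C=np.array(C); print("corners",C.round(1).tolist())   # TL,TR,BR,BL
u=(C-[w["cx"],w["cy"]])/w["fx"]; th=np.linalg.norm(u,axis=1,keepdims=True); n=u/th*np.tan(th)
a=.022; obj=np.array([[-a,a,0],[a,a,0],[a,-a,0],[-a,-a,0]])
ok,rv,tv,er=cv2.solvePnPGeneric(obj,n.reshape(-1,1,2),np.eye(3),None,flags=cv2.SOLVEPNP_IPPE_SQUARE)
F=np.diag([1.,-1,-1])
for r,t,e in zip(rv,tv,er):
    Tn=m[:3,:3]@F@cv2.Rodrigues(r)[0][:,2]; pt=m[:3,3]+m[:3,:3]@F@t.ravel()
    ax=-Tn if Tn[2]>0 else Tn   # cap axis, up = tool -z
    print("err",e,"top centre tool",pt,"axis tool",ax,"lean x,y deg",np.degrees(np.arctan2(ax[0],-ax[2])),np.degrees(np.arctan2(ax[1],-ax[2])),"world",s["ee_pos"]+M@pt, "foot",s["ee_pos"]+M@(pt-.15*ax))
E
python3 pnp.py
```

```text
tcp [ 0.5618 -0.1375  0.1203] F [-0.2853 -0.1372 -0.7452] 2.780739851295948 13.0
corners [[272.8, 198.0], [385.9, 198.0], [381.1, 302.0], [277.0, 302.0]]
err [0.0006] top centre tool [ 0.0156 -0.0007 -0.0307] axis tool [ 0.1749  0.0107 -0.9845] lean x,y deg 10.075381081692054 0.62175686403108 world [ 0.5658 -0.1224  0.151 ] foot [ 0.5565 -0.147   0.0033]
err [0.0133] top centre tool [ 0.0178 -0.0008 -0.0305] axis tool [ 0.6727 -0.008  -0.7399] lean x,y deg 42.27585615698456 -0.6194950095031484 world [ 0.5664 -0.1202  0.1508] foot [ 0.5377 -0.217   0.0398]
```

Request:
apply_moves([
  {"travel": [-0.3, 0, 0], "turn": 0},
  {"travel": [-0.3, 0, 0], "turn": 0},
  {"travel": [-0.3, 0, 0], "turn": 0},
  {"travel": [-0.3, 0, 0], "turn": 0},
  {"travel": [-0.3, 0, 0], "turn": 0},
  {"travel": [-0.3, 0, 0], "turn": 0},
  {"travel": [-0.3, 0, 0], "turn": 0},
  {"travel": [0, 0, 0], "turn": 0},
], hand=-0.0285)

```text
clock: 14.05
ee_pos: [0.5556, -0.1577, 0.1203]
ee_rot: [0.0, 0.805, 0.594, -0.0]
contact_force: [0.2, 0.3, -2.0]
gripper_width: 0.515
finger_force: 2.8
```

```bash
python3 pnp.py
```

```text
tcp [ 0.5556 -0.1577  0.1203] F [ 0.2379  0.2592 -1.9645] 2.7816906943917274 14.05
corners [[272.8, 198.0], [386.0, 198.0], [381.1, 302.0], [277.0, 302.0]]
err [0.0006] top centre tool [ 0.0156 -0.0007 -0.0308] axis tool [ 0.1738  0.0124 -0.9847] lean x,y deg 10.010087499293707 0.7233360915341048 world [ 0.5596 -0.1427  0.1511] foot [ 0.5501 -0.167   0.0033]
err [0.0134] top centre tool [ 0.0178 -0.0008 -0.0306] axis tool [ 0.6737 -0.0098 -0.7389] lean x,y deg 42.35571261906396 -0.7566965847569787 world [ 0.5601 -0.1405  0.1509] foot [ 0.5317 -0.2375  0.04  ]
```

It is simply hanging at a 10° equilibrium. Lowering presses the +x foot edge, which lies beyond the pivot, so the foot will level out.

Request:
apply_moves([
  {"travel": [0, 0, 0.1], "turn": 0},
  {"travel": [0, 0, 0.1], "turn": 0},
  {"travel": [0, 0, 0.1], "turn": 0},
  {"travel": [0, 0, 0.1], "turn": 0},
  {"travel": [0, 0, 0.1], "turn": 0},
  {"travel": [0, 0, 0.1], "turn": 0},
  {"travel": [0, 0, 0], "turn": 0},
], hand=-0.0285)

```text
clock: 14.98
ee_pos: [0.5559, -0.1576, 0.115]
ee_rot: [0.001, 0.805, 0.594, 0.0]
contact_force: [-0.9, 0.4, 6.6]
gripper_width: 0.513
finger_force: 5.5
```

```bash
python3 pnp.py
```

```text
tcp [ 0.5559 -0.1576  0.115 ] F [-0.8749  0.4264  6.5642] 5.469790399074554 14.975
corners [[270.9, 203.0], [388.2, 203.0], [383.0, 310.0], [275.0, 310.2]]
err [0.0003] top centre tool [ 0.0151 -0.0006 -0.0359] axis tool [ 0.1765  0.0199 -0.9841] lean x,y deg 10.170887037084766 1.1586038965657377 world [ 0.5598 -0.143   0.1509] foot [ 0.5493 -0.1675  0.0033]
err [0.0148] top centre tool [ 0.0175 -0.0008 -0.0356] axis tool [ 0.7034 -0.0182 -0.7105] lean x,y deg 44.71084682158969 -1.4656340135922836 world [ 0.5604 -0.1406  0.1506] foot [ 0.5319 -0.2423  0.0441]
```

Request:
apply_moves([
  {"travel": [-0.2, 0, 0], "turn": 0},
  {"travel": [-0.2, 0, 0], "turn": 0},
  {"travel": [-0.2, 0, 0], "turn": 0},
  {"travel": [-0.2, 0, 0], "turn": 0},
  {"travel": [-0.2, 0, 0], "turn": 0},
  {"travel": [0, 0, 0], "turn": 0},
], hand=-0.0285)

```text
clock: 15.78
ee_pos: [0.5525, -0.1672, 0.1141]
ee_rot: [-0.0, 0.805, 0.594, -0.0]
contact_force: [-1.5, -0.6, -1.2]
gripper_width: 0.517
finger_force: 3.2
```

```bash
python3 pnp.py
python3 - <<'E'
import cv2
from cell import cams
c=cams.camera("scene")["color"]; import numpy as np
np.save("sc.npy",c)
E
python3 tilt.py | grep light
```

```text
tcp [ 0.5525 -0.1672  0.1141] F [-1.5353 -0.5994 -1.2209] 3.1635205820202827 15.775
corners [[269.7, 207.0], [389.4, 207.0], [382.7, 312.0], [275.4, 312.5]]
err [0.0003] top centre tool [ 0.0141 -0.0006 -0.0371] axis tool [ 0.1186  0.0215 -0.9927] lean x,y deg 6.810827809612913 1.238366993353196 world [ 0.5562 -0.1536  0.1512] foot [ 0.5478 -0.1696  0.0023]
err [0.0188] top centre tool [ 0.0172 -0.0008 -0.037 ] axis tool [ 0.7599 -0.0205 -0.6497] lean x,y deg 49.47369633192219 -1.8038304000377297 world [ 0.5569 -0.1506  0.1511] foot [ 0.5261 -0.2604  0.0537]
light 90 84 [298.4 179.1] (290, 173, 19, 11) [ 0.5574 -0.1618  0.013 ]
```

Request:
apply_moves([
  {"travel": [-0.1, 0, 0.1], "turn": 0},
  {"travel": [-0.2, 0, 0], "turn": 0},
  {"travel": [-0.2, 0, 0], "turn": 0},
  {"travel": [-0.2, 0, 0], "turn": 0},
  {"travel": [-0.2, 0, 0], "turn": 0},
  {"travel": [-0.2, 0, 0], "turn": 0},
  {"travel": [-0.2, 0, 0], "turn": 0},
  {"travel": [0, 0, 0], "turn": 0},
], hand=-0.0285)

```text
clock: 16.98
ee_pos: [0.5488, -0.1797, 0.1133]
ee_rot: [0.0, 0.805, 0.594, -0.0]
contact_force: [-0.2, 0.3, -0.6]
gripper_width: 0.519
finger_force: 3.2
```

```bash
python3 pnp.py; python3 tilt.py | grep light
```

```text
tcp [ 0.5488 -0.1797  0.1133] F [-0.2495  0.2743 -0.61  ] 3.17558940500021 16.975
corners [[269.0, 209.0], [389.5, 209.0], [382.9, 313.4], [275.6, 314.1]]
err [0.0003] top centre tool [ 0.0136 -0.0007 -0.0378] axis tool [ 0.1023  0.0114 -0.9947] lean x,y deg 5.872470611215519 0.6571735764710493 world [ 0.5522 -0.1665  0.1511] foot [ 0.5461 -0.1806  0.0019]
err [0.0201] top centre tool [ 0.0169 -0.0007 -0.0378] axis tool [ 0.7785 -0.0105 -0.6275] lean x,y deg 51.1279986107074 -0.9568744464812402 world [ 0.5531 -0.1633  0.1511] foot [ 0.5201 -0.2753  0.057 ]
light 90 80 [297.8 177.1] (289, 171, 19, 11) [ 0.5543 -0.1693  0.013 ]
```

The lean is now about 6°, with the foot's support edge well past the centre of mass, so it is safe to release.

Request:
apply_moves([
  {"travel": [0, 0, 0], "turn": 0},
  {"travel": [0, 0, 0], "turn": 0},
  {"travel": [0, 0, 0], "turn": 0},
], hand=-0.08)

```text
clock: 17.5
ee_pos: [0.5489, -0.1795, 0.1134]
ee_rot: [0.0, 0.805, 0.594, 0.0]
contact_force: [0.1, -0.6, 1.3]
gripper_width: 0.542
finger_force: 0.0
```

```bash
python3 pnp.py; python3 tilt.py | grep light
```

```text
tcp [ 0.5489 -0.1795  0.1134] F [ 0.1131 -0.6293  1.273 ] 0.0 17.5
corners [[269.5, 218.0], [389.0, 218.0], [381.4, 319.0], [276.5, 319.0]]
err [0.0005] top centre tool [ 0.0101 -0.0007 -0.0373] axis tool [ 0.0811  0.0078 -0.9967] lean x,y deg 4.653427349480824 0.449095172271146 world [ 0.5512 -0.1696  0.1506] foot [ 0.5465 -0.1809  0.0011]
err [0.0219] top centre tool [ 0.0137 -0.0008 -0.0374] axis tool [ 0.8202 -0.0048 -0.572 ] lean x,y deg 55.108867824807774 -0.48356769319014703 world [ 0.5522 -0.1661  0.1508] foot [ 0.5166 -0.2839  0.065 ]
light 90 81 [297.6 177.4] (290, 172, 17, 10) [ 0.5554 -0.1687  0.013 ]
```

Released, and it stands upright, about 11 mm ahead of the tool. Next I'll recentre and grip firmly.

Request:
apply_moves([
  {"travel": [0, 0, 0], "turn": 0},
  {"travel": [0, 0, 0], "turn": 0},
  {"travel": [0.5, 0, 0], "turn": 0},
  {"travel": [0.6, 0, 0.1], "turn": 0},
  {"travel": [0, 0, 0], "turn": 0},
], hand=-0.4)

```text
clock: 18.27
ee_pos: [0.5522, -0.1684, 0.1122]
ee_rot: [-0.0, 0.805, 0.594, -0.0]
contact_force: [0.3, -0.2, 0.2]
gripper_width: 0.7
finger_force: 0.0
```

Request:
apply_moves([
  {"travel": [0, 0, 0], "turn": 0},
  {"travel": [0, 0, 0], "turn": 0},
  {"travel": [0, 0, 0], "turn": 0},
  {"travel": [0, 0, 0], "turn": 0},
], hand=0.1)

```text
clock: 18.77
ee_pos: [0.5521, -0.1691, 0.1124]
ee_rot: [0.0, 0.805, 0.594, 0.0]
contact_force: [-0.9, 1.1, 1.6]
gripper_width: 0.508
finger_force: 61.0
```

```bash
python3 pnp.py
```

```text
tcp [ 0.5521 -0.1691  0.1124] F [-0.9036  1.1325  1.608 ] 60.9952712059021 18.775
corners [[272.7, 265.0], [386.1, 265.0], [378.9, 335.1], [279.7, 334.9]]
err [0.0058] top centre tool [-0.006  -0.0007 -0.0364] axis tool [-0.2183 -0.0002 -0.9759] lean x,y deg -12.611917843644383 -0.013393601868952158 world [ 0.5497 -0.1746  0.1488] foot [ 0.5595 -0.1433  0.0024]
err [0.0283] top centre tool [-0.0009 -0.0007 -0.0371] axis tool [ 0.9939  0.0018 -0.1103] lean x,y deg 83.66966428643335 0.9237133807584628 world [ 0.5512 -0.1697  0.1496] foot [ 0.507  -0.3121  0.133 ]
```

```bash
python3 ang.py | head -4
python3 - <<'E'
import cv2
h=cv2.cvtColor(cv2.imread("pics/last.png"),cv2.COLOR_BGR2HSV)
for x in (300,329,360): print([(i,*map(int,h[i,x])) for i in range(228,345,6)])
E
```

```text
[ 0.55216017 -0.16905267  0.11241149] [-0.39380662  0.7858135   2.62101561] [ 0.22077718 -0.02682354 -0.04118121] 61.00465536117554 18.825
blue rows 232 337 edge 336 [ 78  77  76  76  77  77 137 152 152 150 150 149 151 148 150 149 147 148]
tool ray [ 0.07  -0.001 -0.142] [-0.379 -0.001  0.926]
tool ray [ 0.07  -0.001 -0.142] [-0.665 -0.001  0.747]
[(228, 83, 218, 69), (234, 109, 188, 76), (240, 108, 218, 76), (246, 108, 201, 76), (252, 107, 214, 75), (258, 109, 202, 77), (264, 108, 206, 89), (270, 108, 214, 150), (276, 108, 207, 153), (282, 108, 216, 151), (288, 109, 208, 151), (294, 108, 212, 150), (300, 108, 211, 151), (306, 108, 221, 149), (312, 108, 216, 149), (318, 108, 209, 149), (324, 108, 212, 148), (330, 108, 213, 151), (336, 90, 9, 28), (342, 113, 46, 22)]
[(228, 26, 74, 96), (234, 109, 190, 78), (240, 109, 205, 76), (246, 109, 202, 77), (252, 108, 205, 76), (258, 108, 196, 78), (264, 109, 193, 86), (270, 108, 212, 147), (276, 108, 214, 151), (282, 108, 214, 149), (288, 108, 211, 150), (294, 108, 217, 149), (300, 108, 212, 150), (306, 108, 216, 150), (312, 108, 214, 148), (318, 108, 212, 149), (324, 108, 212, 149), (330, 108, 216, 149), (336, 109, 210, 159), (342, 100, 32, 24)]
[(228, 83, 218, 68), (234, 109, 192, 77), (240, 108, 195, 77), (246, 108, 209, 78), (252, 108, 205, 77), (258, 108, 219, 77), (264, 108, 201, 89), (270, 108, 212, 150), (276, 108, 208, 151), (282, 109, 208, 151), (288, 108, 209, 150), (294, 109, 203, 151), (300, 108, 213, 151), (306, 108, 219, 148), (312, 108, 211, 150), (318, 108, 219, 148), (324, 108, 222, 147), (330, 108, 219, 150), (336, 90, 9, 29), (342, 113, 39, 26)]
```

The dark band is the cap's +x face (rows 232–265). It rocked fully upright at release and is gripped about 8 mm off-centre along x, which is a solid hold. I'll lift it and carry it to the stage.

Request:
apply_moves([
  {"travel": [0, 0, -0.3], "turn": 0},
  {"travel": [0, 0, -0.7], "turn": 0},
  {"travel": [0, 0, -1], "turn": 0},
  {"travel": [0, 0, -1], "turn": 0},
  {"travel": [0, 0, -1], "turn": 0},
  {"travel": [0, 0, -1], "turn": 0},
  {"travel": [0, 0, -1], "turn": 0},
  {"travel": [0, 0, -1], "turn": 0},
  {"travel": [0, 0, 0], "turn": 0},
])

```text
clock: 20.0
ee_pos: [0.5524, -0.1691, 0.1831]
ee_rot: [0.001, 0.805, 0.594, 0.0]
contact_force: [-0.3, -0.6, -1.1]
gripper_width: 0.509
finger_force: 61.1
```

Request:
apply_moves([
  {"travel": [0.6, -0.2, 0], "turn": 0},
  {"travel": [1.2, -0.4, 0], "turn": 0},
  {"travel": [1.8, -0.6, 0], "turn": 0},
  {"travel": [2, -0.65, 0], "turn": 0},
  {"travel": [2, -0.65, 0], "turn": 0},
  {"travel": [2, -0.65, 0], "turn": 0},
  {"travel": [2, -0.65, 0], "turn": 0},
  {"travel": [2, -0.65, 0], "turn": 0},
  {"travel": [2, -0.65, 0], "turn": 0},
  {"travel": [2, -0.65, 0], "turn": 0},
  {"travel": [2, -0.65, 0], "turn": 0},
  {"travel": [1.6, -0.5, 0], "turn": 0},
  {"travel": [1, -0.3, 0], "turn": 0},
  {"travel": [0.6, -0.2, 0], "turn": 0},
  {"travel": [0, 0, 0], "turn": 0},
  {"travel": [0, 0, 0], "turn": 0},
])

```text
clock: 22.0
ee_pos: [0.5487, 0.0703, 0.1823]
ee_rot: [0.0, 0.805, 0.593, -0.0]
contact_force: [0.6, -0.9, -2.1]
gripper_width: 0.511
finger_force: 61.1
```

```bash
python3 ang.py
python3 - <<'E'
from h import *
from cell import cams,telemetry
c=cams.camera("scene"); t=cams.camera("top"); w=cams.camera("wrist"); s=telemetry.observe()
cv2.imwrite("pics/sc2.png",c["color"]); cv2.imwrite("pics/tp2.png",t["color"])
for k in blobs(c,(100,110,40),(125,255,255),(250,60,450,330),60)[:3]: print("scene blue",k[0],k[1],cv2.boundingRect(k[2]),plane(c,k[1],.2))
for v in (212,300): pass
a=cv2.resize(c["color"][110:260,280:430],None,fx=2.6,fy=2.6,interpolation=2)
b=w["color"][0:390,130:530]
cv2.imwrite("pics/m1.png",np.hstack([a,b])); print(a.shape)
E
```

```text
[0.54874486 0.07028373 0.18225722] [ 0.63602707 -0.89370887 -2.09585431] [ 0.00680459 -0.03329086 -0.02216317] 61.076087951660156 22.0
blue rows 232 337 edge 336 [ 78  78  77  77  77  75 137 152 151 150 150 151 149 148 149 148 147 147]
tool ray [ 0.07  -0.001 -0.142] [-0.379 -0.001  0.926]
tool ray [ 0.07  -0.001 -0.142] [-0.665 -0.001  0.747]
scene blue 433 [366.2 172.4] (356, 158, 21, 28) [0.53699665 0.06588418 0.2       ]
(390, 390, 3)
```

View pics/m1.png

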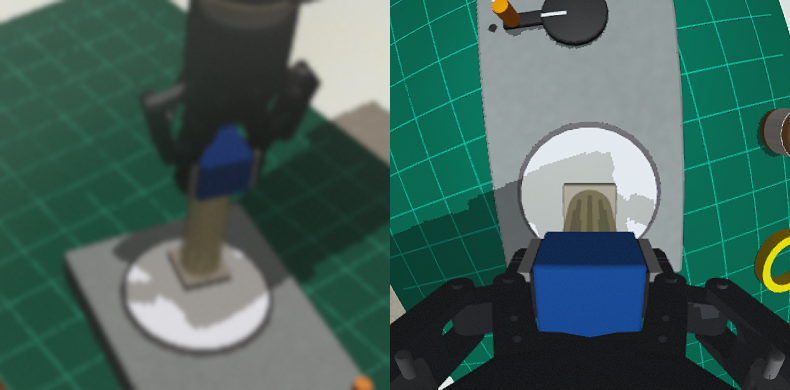

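The canister hangs plumb (foot far edge and cap far face are both at tool x of about 13–14 mm) and is concentric with the stage within about 1 mm. Next I'll lower it 28 mm, slowly at the end.

Request:
apply_moves([
  {"travel": [0, 0, 0.3], "turn": 0},
  {"travel": [0, 0, 0.5], "turn": 0},
  {"travel": [0, 0, 0.5], "turn": 0},
  {"travel": [0, 0, 0.5], "turn": 0},
  {"travel": [0, 0, 0.3], "turn": 0},
  {"travel": [0, 0, 0.2], "turn": 0},
  {"travel": [0, 0, 0.1], "turn": 0},
  {"travel": [0, 0, 0.1], "turn": 0},
  {"travel": [0, 0, 0.1], "turn": 0},
  {"travel": [0, 0, 0.05], "turn": 0},
  {"travel": [0, 0, 0.05], "turn": 0},
  {"travel": [0, 0, 0.05], "turn": 0},
  {"travel": [0, 0, 0], "turn": 0},
])

```text
clock: 23.82
ee_pos: [0.5487, 0.0707, 0.1547]
ee_rot: [0.0, 0.805, 0.594, -0.0]
contact_force: [-0.3, 0.2, -1.9]
gripper_width: 0.51
finger_force: 61.1
```

Request:
apply_moves([
  {"travel": [0, 0, 0.05], "turn": 0},
  {"travel": [0, 0, 0], "turn": 0},
])

```text
clock: 24.08
ee_pos: [0.5488, 0.0707, 0.1544]
ee_rot: [0.0, 0.805, 0.594, 0.0]
contact_force: [-0.6, 0.1, 1.9]
gripper_width: 0.507
finger_force: 61.2
```

Request:
apply_moves([
  {"travel": [0, 0, 0.05], "turn": 0},
  {"travel": [0, 0, 0], "turn": 0},
])

```text
clock: 24.32
ee_pos: [0.5488, 0.0707, 0.1544]
ee_rot: [0.0, 0.805, 0.594, 0.0]
contact_force: [-3.2, -0.0, 5.8]
gripper_width: 0.508
finger_force: 62.0
```

It's seated (force up to 6 N), so I'll release.

Request:
apply_moves([
  {"travel": [0, 0, 0], "turn": 0},
  {"travel": [0, 0, 0], "turn": 0},
], hand=-0.05)

```text
clock: 24.58
ee_pos: [0.5487, 0.0707, 0.1537]
ee_rot: [0.0, 0.805, 0.594, -0.0]
contact_force: [-0.2, -0.0, 0.2]
gripper_width: 0.525
finger_force: 0.0
```

Request:
apply_moves([
  {"travel": [0, 0, 0], "turn": 0},
  {"travel": [0, 0, 0], "turn": 0},
  {"travel": [0, 0, 0], "turn": 0},
  {"travel": [0, 0, -0.3], "turn": 0},
  {"travel": [0, 0, -1], "turn": 0},
  {"travel": [0, 0, -1.5], "turn": 0},
  {"travel": [0, 0, -2], "turn": 0},
  {"travel": [0, 0, -2], "turn": 0},
  {"travel": [0, 0, -2], "turn": 0},
  {"travel": [0, 0, -1.2], "turn": 0},
  {"travel": [0, 0, 0], "turn": 0},
], hand=-0.5)

```text
clock: 25.95
ee_pos: [0.5489, 0.0707, 0.2548]
ee_rot: [0.001, 0.805, 0.594, 0.001]
contact_force: [-0.0, -0.0, -0.5]
gripper_width: 0.746
finger_force: 0.0
```

```bash
cat > can.py <<'E'
from h import *
from cell import telemetry,cams
s=telemetry.observe(); w=cams.camera("wrist"); M=rot(s["ee_rot"]); print(s["ee_pos"],M[:2,:2],s["joint_pos"],s["clock"])
for k in blobs(w,(98,100,110),(120,255,255),(150,100,500,390),300)[:2]:
    r=cv2.boundingRect(k[2]); q=cv2.minAreaRect(np.argwhere(k[2])[:,::-1].astype(np.float32)); print(k[0],q,"cap top",wplane(w,s,q[0],.195))
    print([wplane(w,s,p,.195)[:2].round(4) for p in cv2.boxPoints(q)])
c=cams.camera("scene"); np.save("sc.npy",c["color"])
for k in blobs(c,(100,110,40),(125,255,255),(250,60,450,330),60)[:2]: print("scene blue",k[0],k[1],cv2.boundingRect(k[2]),plane(c,k[1],.176))
h=blobs(c,(4,140,60),(18,255,255),(380,240,450,310),15)
print("orange",[(x[0],x[1]) for x in h[:2]])
E
python3 can.py
```

```text
[0.54888696 0.0707336  0.25480731] [[ 0.29516663  0.95544394]
 [ 0.95544565 -0.29516709]] [ 8.82666762e-03  3.64290023e-01  1.70685290e+00 -6.23102612e-05
  1.06857072e+00  3.08487039e-01] 25.95
3470 ((329.0, 227.0), (56.0, 62.0), 90.0) cap top [0.54551015 0.06278539 0.195     ]
[array([0.5314, 0.0885]), array([0.5717, 0.076 ]), array([0.5605, 0.0351]), array([0.5175, 0.0484])]
scene blue 579 [361.2 180.3] (349, 167, 26, 28) [0.54253632 0.0603956  0.176     ]
orange [(80, array([417.4, 262.7]))]
```

The cap top is at (0.5455, 0.0628), upright and centred on the stage. Next I'll move above the dial handle, turning so that tool +y is the push direction.

Request:
apply_moves([
  {"travel": [1, -0.4, 0], "turn": 0},
  {"travel": [2, -0.9, 0], "turn": 0},
  {"travel": [2.2, -1, 0], "turn": 0},
  {"travel": [2.2, -1, 0], "turn": 0},
  {"travel": [2.2, -1, 0], "turn": 0},
  {"travel": [2.2, -1, 0], "turn": 0},
  {"travel": [2.2, -0.9, 0], "turn": 0},
  {"travel": [1.5, -0.6, 0], "turn": 0},
  {"travel": [0, 0, 0], "turn": -9.5},
  {"travel": [0, 0, 0], "turn": -9.5},
  {"travel": [0, 0, 0], "turn": -9.5},
  {"travel": [0, 0, 0], "turn": -9.5},
  {"travel": [0, 0, 0], "turn": -9.5},
  {"travel": [0, 0, 0], "turn": -9.5},
  {"travel": [0, 0, 0], "turn": -9.5},
  {"travel": [0, 0, 0], "turn": -9.5},
  {"travel": [0, 0, 0], "turn": -9.5},
  {"travel": [0, 0, 0], "turn": -9},
  {"travel": [0, 0, 0], "turn": 0},
], hand=-0.4)

```text
clock: 28.42
ee_pos: [0.5294, 0.239, 0.2535]
ee_rot: [-0.0, 0.111, 0.994, -0.0]
contact_force: [-0.1, 0.5, -0.4]
gripper_width: 0.698
finger_force: 0.0
```

```bash
cat > dial.py <<'E'
from h import *
from cell import telemetry,cams
np.set_printoptions(precision=4,suppress=True)
s=telemetry.observe(); w=cams.camera("wrist"); M=rot(s["ee_rot"]); print(s["ee_pos"],M[:2,0],M[:2,1],s["joint_pos"][5],s["clock"],s["contact_force"])
for n,lo,hi,z in (("orange",(5,140,70),(18,255,255),.096),("red",(0,140,70),(4,255,255),.039),("yellow",(22,120,90),(35,255,255),.039),("black",(0,0,0),(180,120,50),.049)):
    for k in blobs(w,lo,hi,(180,0,480,330),60)[:3]: print(n,k[0],k[1],cv2.boundingRect(k[2]),wplane(w,s,k[1],z))
h=cv2.cvtColor(w["color"],cv2.COLOR_BGR2HSV)
t=cams.camera("top")
for n,lo,hi,z in (("orT",(5,140,90),(18,255,255),.096),("redT",(0,140,90),(4,255,255),.039)):
    for k in blobs(t,lo,hi,(150,220,230,290),5)[:2]: print(n,k[0],k[1],plane(t,k[1],z))
c=cams.camera("scene"); k=blobs(c,(100,110,40),(125,255,255),(330,130,400,220),60)
print("capS",[(q[0],q[1]) for q in k[:2]])
for k in blobs(c,(4,140,60),(18,255,255),(380,240,460,330),15)[:2]: print("orS",k[0],k[1],cv2.boundingRect(k[2]),plane(c,k[1],.08))
E
python3 dial.py
```

```text
[0.5294 0.239  0.2535] [-0.9754  0.2203] [0.2203 0.9754] -1.0380893854563034 28.425 [-0.1051  0.4688 -0.3512]
orange 231 [330.7 179.4] (325, 169, 13, 22) [0.525  0.2412 0.096 ]
red 122 [390.5 194.6] (385, 189, 12, 12) [0.5713 0.3052 0.039 ]
yellow 80 [378.1 173.3] (373, 169, 11, 10) [0.5423 0.295  0.039 ]
black 4831 [431.1 298.2] (389, 241, 91, 89) [0.729  0.3389 0.049 ]
black 4825 [227.8 298.1] (180, 241, 91, 89) [0.6664 0.0631 0.049 ]
black 1055 [329.6 223.6] (307, 188, 49, 55) [0.5875 0.226  0.049 ]
redT 13 [177.8 249.6] [0.5729 0.3013 0.039 ]
capS [(601, array([361.2, 179.9]))]
orS 87 [417.4 262.6] (413, 255, 10, 17) [0.5315 0.2424 0.08  ]
```

Handle sits within 1 mm of the tool axis (tool x about -1 mm, y about +1 mm), and red dot at (0.571, 0.305) agrees. I'll descend around the handle and close to a loose 17 mm gap.

Request:
apply_moves([
  {"travel": [0, 0, 1], "turn": 0},
  {"travel": [0, 0, 1.8], "turn": 0},
  {"travel": [0, 0, 2], "turn": 0},
  {"travel": [0, 0, 2], "turn": 0},
  {"travel": [0, 0, 2], "turn": 0},
  {"travel": [0, 0, 2], "turn": 0},
  {"travel": [0, 0, 1.5], "turn": 0},
  {"travel": [0, 0, 1.5], "turn": 0},
  {"travel": [0, 0, 1.5], "turn": 0},
  {"travel": [0, 0, 1.5], "turn": 0},
  {"travel": [0, 0, 1.2], "turn": 0},
  {"travel": [0, 0, 0.8], "turn": 0},
  {"travel": [0, 0, 0.5], "turn": 0},
  {"travel": [0, 0, 0], "turn": 0},
])

```text
clock: 30.32
ee_pos: [0.5295, 0.2388, 0.0606]
ee_rot: [-0.0, 0.11, 0.994, -0.0]
contact_force: [-0.9, -0.4, 0.2]
gripper_width: 0.702
finger_force: 0.0
```

Request:
apply_moves([
  {"travel": [0, 0, 0], "turn": 0},
  {"travel": [0, 0, 0], "turn": 0},
  {"travel": [0, 0, 0], "turn": 0},
  {"travel": [0, 0, 0], "turn": 0},
  {"travel": [0, 0, 0], "turn": 0},
  {"travel": [0, 0, 0], "turn": 0},
], hand=0.6)

```text
clock: 31.08
ee_pos: [0.5296, 0.239, 0.0609]
ee_rot: [0.0, 0.11, 0.994, 0.0]
contact_force: [0.7, 2.9, 2.1]
gripper_width: 0.206
finger_force: 1.4
```

Request:
apply_moves([
  {"travel": [-0.014, 0.39, 0], "turn": 4},
  {"travel": [-0.014, 0.39, 0], "turn": 4},
  {"travel": [-0.014, 0.39, 0], "turn": 4},
  {"travel": [-0.014, 0.39, 0], "turn": 4},
  {"travel": [-0.014, 0.39, 0], "turn": 4},
  {"travel": [-0.014, 0.39, 0], "turn": 4},
  {"travel": [-0.014, 0.39, 0], "turn": 4},
  {"travel": [-0.014, 0.39, 0], "turn": 4},
  {"travel": [-0.014, 0.39, 0], "turn": 4},
  {"travel": [-0.014, 0.39, 0], "turn": 4},
  {"travel": [-0.014, 0.39, 0], "turn": 4},
  {"travel": [-0.014, 0.39, 0], "turn": 4},
  {"travel": [-0.014, 0.39, 0], "turn": 4},
  {"travel": [-0.014, 0.39, 0], "turn": 4},
  {"travel": [-0.014, 0.39, 0], "turn": 4},
  {"travel": [0, 0, 0], "turn": 0},
])

```text
clock: 33.08
ee_pos: [0.5665, 0.2797, 0.0603]
ee_rot: [-0.001, 0.592, 0.806, -0.001]
contact_force: [-4.2, 1.7, 0.4]
gripper_width: 0.197
finger_force: 2.1
```

```bash
cat > ph.py <<'E'
from h import *
from cell import telemetry,cams
s=telemetry.observe(); M=rot(s["ee_rot"]); a=np.array([.5841,.2275]); r=s["ee_pos"][:2]-a; ph=lambda v:np.radians(167.3)-np.arctan2(v[1],v[0])
print("R",np.linalg.norm(r),"angle",ph(r),"tool yaw angle",ph(M[:2,0]),"F tool",M.T@s["contact_force"],s["finger_force"],s["gripper_width"],s["clock"])
w=cams.camera("wrist")
for n,lo,hi in (("orange",(5,140,60),(18,255,255)),("red",(0,140,60),(4,255,255))):
    for k in blobs(w,lo,hi,(200,100,460,380),30)[:2]: print(n,k[0],k[1],cv2.boundingRect(k[2]))
c=cams.camera("scene")
for k in blobs(c,(4,140,50),(18,255,255),(380,240,470,340),10)[:2]: print("orS",k[0],k[1],cv2.boundingRect(k[2]),ph(plane(c,k[1],.08)[:2]-a))
E
python3 ph.py; python3 dial.py | grep -v black
```

```text
R 0.05512216034865724 angle 1.0240524971983922 tool yaw angle 1.0464193075910813 F tool [ 2.88339808 -3.48156493 -0.37068813] 2.145461216568947 0.1972472746903254 33.075
orange 1870 [325.4 270.1] (309, 235, 33, 69)
red 617 [353.6 199.3] (340, 186, 28, 28)
[0.5664 0.2797 0.0603] [-0.2995  0.9541] [0.9541 0.2995] 0.05002547604953191 33.175 [-5.274   2.3016  0.7416]
orange 1852 [325.5 270.2] (309, 235, 33, 68) [0.5611 0.2895 0.096 ]
red 618 [353.7 199.3] (340, 186, 28, 28) [0.5715 0.3056 0.039 ]
yellow 355 [297.7 201.6] (287, 191, 22, 22) [0.5425 0.2951 0.039 ]
capS [(601, array([361.2, 179.8]))]
```

Request:
apply_moves([
  {"travel": [-0.014, 0.39, 0], "turn": 4},
  {"travel": [-0.014, 0.39, 0], "turn": 4},
  {"travel": [0, 0.2, 0], "turn": 2},
  {"travel": [0, 0, 0], "turn": 0},
])

```text
clock: 33.83
ee_pos: [0.5766, 0.2819, 0.0604]
ee_rot: [-0.0, 0.66, 0.751, -0.001]
contact_force: [-5.3, 2.2, -1.7]
gripper_width: 0.2
finger_force: 2.0
```

```bash
python3 ph.py; python3 dial.py | grep -v black
```

```text
R 0.054952066491426324 angle 1.211444330866884 tool yaw angle 1.2199904789214813 F tool [ 2.89047375 -5.01159885  1.69356309] 2.0171085745096207 0.19992165343709953 33.825
orange 1869 [325.4 269.8] (309, 234, 33, 69)
red 618 [327.5 197.3] (314, 184, 28, 28)
[0.5765 0.2819 0.0605] [-0.129   0.9916] [0.9916 0.129 ] 0.22262757908959221 33.925 [-4.3839  0.6862 -1.9892]
orange 1851 [325.4 269.8] (309, 234, 33, 69) [0.5729 0.2924 0.096 ]
red 621 [327.5 197.2] (314, 184, 28, 28) [0.5717 0.3057 0.039 ]
yellow 341 [273.8 208.6] (263, 199, 22, 20) [0.5426 0.2952 0.039 ]
capS [(603, array([361.2, 179.8]))]
```

Request:
apply_moves([
  {"travel": [0, 0.08, 0], "turn": 0},
  {"travel": [0, 0.07, 0], "turn": 0},
  {"travel": [0, 0, 0], "turn": 0},
])

```text
clock: 34.45
ee_pos: [0.5784, 0.2822, 0.0607]
ee_rot: [-0.0, 0.66, 0.751, -0.0]
contact_force: [-5.1, 1.2, -3.3]
gripper_width: 0.197
finger_force: 2.2
```

```bash
python3 ph.py
```

```text
R 0.05499357347353397 angle 1.2460816341615581 tool yaw angle 1.2211206999125144 F tool [ 1.81955398 -4.89751613  3.31175141] 2.2493087500333786 0.197336319879721 34.45
orange 1859 [325.4 269.4] (309, 234, 33, 68)
red 613 [323.8 197.2] (310, 184, 29, 27)
```

Estimates put the dial near 1.20–1.21. I'll touch the hard stop gently to calibrate, then come back.

Request:
apply_moves([
  {"travel": [0, 0.08, 0], "turn": 0},
  {"travel": [0, 0.07, 0], "turn": 0},
  {"travel": [0, 0, 0], "turn": 0},
])

```text
clock: 34.92
ee_pos: [0.5799, 0.2825, 0.0607]
ee_rot: [-0.0, 0.66, 0.751, -0.0]
contact_force: [-4.9, 2.6, -2.1]
gripper_width: 0.201
finger_force: 2.5
```

Request:
apply_moves([
  {"travel": [0, 0.1, 0], "turn": 0},
  {"travel": [0, 0, 0], "turn": 0},
  {"travel": [0, 0, 0], "turn": 0},
])

```text
clock: 35.3
ee_pos: [0.5804, 0.2826, 0.0607]
ee_rot: [-0.0, 0.66, 0.751, -0.0]
contact_force: [-8.6, 1.7, -1.9]
gripper_width: 0.199
finger_force: 3.6
```

```bash
python3 ph.py
```

```text
R 0.05525773740518253 angle 1.28184778417021 tool yaw angle 1.2211585449420945 F tool [ 2.81428012 -8.2973597   1.92482532] 3.553016111254692 0.19884096243811694 35.3
orange 1858 [325.2 269.7] (309, 235, 33, 68)
red 620 [320.4 197.5] (306, 184, 29, 28)
```

Stop felt at tool x-position 0.5803 (8 N), so I'll back off 3 mm to bring the dial to about 1.205.

Request:
apply_moves([
  {"travel": [0, -0.15, 0], "turn": 0},
  {"travel": [0, -0.15, 0], "turn": 0},
  {"travel": [0, 0, 0], "turn": 0},
  {"travel": [0, 0, 0], "turn": 0},
])

```text
clock: 35.9
ee_pos: [0.578, 0.2821, 0.0608]
ee_rot: [0.0, 0.66, 0.751, -0.0]
contact_force: [-4.5, 0.5, -2.4]
gripper_width: 0.195
finger_force: 2.1
```

```bash
python3 ph.py;  python3 dial.py | grep -v black
```

```text
R 0.054965763522512874 angle 1.2388393135796727 tool yaw angle 1.2211711191383974 F tool [ 1.09329818 -4.44054451  2.43765191] 2.1432510763406754 0.19452873917461472 35.9
orange 1859 [325.4 269.2] (309, 234, 33, 68)
red 617 [324.6 197.1] (311, 184, 29, 27)
[0.5781 0.2821 0.0607] [-0.1276  0.9918] [0.9918 0.1276] 0.22368127047821007 36.0 [-4.7527 -0.825  -3.7189]
orange 1846 [325.4 269.3] (309, 234, 33, 68) [0.5744 0.2927 0.096 ]
red 616 [324.7 197.1] (311, 184, 29, 27) [0.5717 0.3056 0.039 ]
yellow 340 [270.9 208.5] (261, 199, 21, 20) [0.5425 0.2952 0.039 ]
capS [(602, array([361.2, 179.8]))]
```

The dial is held at about 1.205 rad, and the canister hasn't moved (cap still at (361,180) in the scene view). Handing in.

```bash
python3 -c "
from cell import hand_in
print(hand_in())"
```

```text
the job is handed in; nothing more can be done
None
```

I handed the job in at about 36 s with the canister upright and released in the middle of the stage, and the gripper holding the dial at the third click (about 1.205 rad by my measurements); I don't have the judge's verdict.

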